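# Jam the lock nut on a board-holder pivot

## Robot

A 7-joint arm with a two-finger parallel gripper is mounted at the origin on the work surface. World frame = base frame: x ahead of the robot, y to its left, z up, the work surface at z = 0. Lengths are in mm, angles in rad, forces in N, time in s.
With the tool pointing down it reaches from about 400 to 875 mm from the base axis. Payload 4.4 kg.
Tool frame: the origin (TCP) lies on the centre line of the jaws, within the pads' length; the fingertips stand 19 mm ahead of it and the grasp point (between the pads) is the TCP; z points along the fingers, y is the line along which they close (so a half turn about z gives the same grasp; the last joint's range is limited). The gripper opens to 85 mm and grips with 20 to 120 N. Pads are 22 mm wide; open, the fingers measure 114 mm over their backs; the gripper's body (76 mm by 85 mm) begins 54 mm behind the grasp point. The pads swing forward as they close: fully open they stand 13 mm farther back than shut.
Start: joints at [-1.279, 0.628, 0.038, 1.517, -0.027, 0.996, -0.02], TCP at [227.617, 608.858, 250.313] pointing down, gripper open.
Joint ranges: [-3.06, 3.06], [-0.37, 2.12], [-1.25, 1.32], [0.18, 2.47], [-1.1, 4.24], [0.23, 1.98], [-2.94, 2.94]. Speed limits (rad/s): [2.57, 2.57, 3.14, 3.14, 3.14, 3.14, 3.14].

## Interface

Orientations are given as [roll, pitch, yaw] about the fixed x, y, z axes, in that order (R = Rz(yaw) Ry(pitch) Rx(roll)).
In Python, from cell import ctrl, viewer, silhouettes gives the robot as it stands.
- The arm moves only by the shell command python3 -m creep 'ROWS'. ROWS is JSON, a list of rows, each an object with "jaw": the gripper command: -1 is shut, 1 is fully open, values between are in proportion; "xyz": the shift along the tool's x, y, z in mm, a list of three; "angular": the turn, a rotation vector about the tool's x, y, z in rad, a list of three. In form: [{"jaw": jaw, "xyz": [tx, ty, tz], "angular": [rx, ry, rz]}, ...]. A call has 1 to 12 rows; each row is the pose to reach, as a shift and turn from the pose commanded when the call began, along the tool's axes at that moment; what a row does not reach only later rows make up. A row lasts 1/8 s, in which the tool goes at most 62.5 mm and 10.7 degrees, less where a joint would pass 70% of its speed; a pose out of reach is approached as far as the arm can. A call with a gripper value outside its range is refused whole. The fingers move at their own pace and stop on an object; the grip force is fixed at half the most. Time passes only in rows, so rows that repeat a pose let the fingers close. It gives the time, the measured TCP pose, the force, the opening and the grip force at its end, in the units of the state.
- ctrl.read_state(): the state, without advancing time (a new reading comes with each control period).
- viewer.get_image(name): name is "scene" or "top"; returns (picture, depth): 384x512x3 uint8, red, green, blue; 384x512 float32, mm along the optical axis (not along the pixel's ray), 0 where there is no reading.
- viewer.camera_model(name): a dict with "fx", "fy", "cx", "cy" (pixels), "T" (4x4, takes a point from camera to world coordinates). Camera axes: x right, y down, z forward; pixel columns grow to the right and rows downward; lengths in mm; the calibration is good to about 2 mm. A picture is of the moment at which its call begins. camera_model takes no time and is no camera call.
- ctrl.finish_job(): hands the job in; it is judged then, once.
Trained networks look in the newest picture that a camera, given by its name, has taken for a name from the list of things; names that differ only in an ending like _2 or _b are one class to them, and where a whole thing is asked for, a point or a joint stands for the part that bears it (a point fixed in the world has none). Each returns a list of dicts, best first, with "score" (0 to 1); they miss things now and then, are a little off and sometimes report something else, mostly with a low value. They report only what shows in the picture. A call takes as long as a camera call. They do not tell look-alikes from the thing itself.
- silhouettes(camera, target): "pixels" (384x512 bool, what is visible of it) and "xy" ([column, row] in pixels, amid what is visible of it).
The state is a dict: "clock": time; "qpos": joint angles; "qd": joint speeds; "tau": joint torques, N m; "eef_pos": TCP position; "tool_rot": TCP orientation; "force": force on the tool from outside, world axes, zero at the start; "torque": the same for the moment, N m; "width": finger opening in mm; "gripper_force": force on a finger pad.
Only numpy, scipy, OpenCV 4.12 (cv2) and the standard library are available. Lean on these libraries where they do the work, as an engineer would, in place of code of your own. Each camera call takes 0.05 s, during which the arm holds its last target. There are 200 camera calls.

## Task

One of the two board-holder posts on the repair bench still has its larger upper nut standing off the smaller nut below. Run that upper nut down the stud and tighten it against the smaller nut to about 0.3 newton metres so that the two are jammed, without letting the smaller nut turn, then let go. Leave the other things on the bench where they are.

Things in the scene. Friction and masses are not known exactly. Their poses are not given: they have to be found in the camera images.
- post: board-holder post whose nut is NOT yet locked, bolted to the bench (fixed): grey base plate 110 x 90 x 14 mm, a round boss and a flat aluminium arm (30 mm wide, top 38 mm above the bench) that reaches 104 mm along the post's +x and ends in a black clip 58 mm tall. Origin on the bench on the stud's axis, z up.
- post_locked: second post of the same build, also fixed; its two nuts already touch, and none of it can be moved or needs work. Origin on the bench on its stud's axis.
- stud_tip (a point): tip of the upright threaded stud of post, 14 mm across, 100 mm above the bench; the only thing that stands above the lock nut. Right-hand thread: clockwise seen from above moves the lock nut down, 8 mm a turn.
- lock_nut_center (a point): centre of the lock nut, the larger upper nut on the stud of post: plain steel hexagon, 30 mm across flats, 18 mm tall, its underside 9 mm below this point and at the start 3.5 to 5.5 mm above the stop nut. z is up; the frame turns with the nut and its x axis is square to one pair of flats (the others follow every 60 degrees).
- lock_nut: the lock nut; origin at the centre of its underside. Its thread drags with about 0.12 N m, either way round, so it stays where it is left. Once it bears on the stop nut the moment climbs about 0.3 N m within 0.1 rad of further turning; 0.2 N m or more jams it, beyond about 0.45 N m it drags the stop nut round. Tightening needs a grip of about 40 N on two flats.
- stop_nut: the stop nut, the smaller hex nut under the lock nut on the same stud: 22 mm across flats, 10 mm tall; origin at the centre of its underside, 40 mm above the bench. It is already set and is stiff; it must not be turned.
- stop_nut_top (a point): centre of the stop nut's upper face, 50 mm above the bench, where the lock nut must land
- stop_nut_corner (a point): one upper corner of the stop nut, 12.7 mm from the stud's axis; shows whether the stop nut has been turned
- hard_drive: bare 2.5-inch hard drive, 100 x 70 x 9.5 mm; origin under its centre
- screwdriver: screwdriver, 160 mm long, lying on the bench
- pump_bottle: white pump bottle, 68 mm across, 181 mm tall; origin under its centre
- screw_tray: round steel screw dish, 96 mm across, 18 mm tall; origin under its centre
- adapter: white power adapter block, 75 x 75 x 28 mm; origin under its centre
- spare_nut: spare hex nut lying on the bench, 22 mm across flats, 10 mm thick; not needed
- memory_stick: memory module, 68 x 30 x 4 mm; origin under its centre
There are look-alikes about, which are no part of the job. Leave any red look-alike of the post alone.

How it is judged (in metres and radians):
On the way, in this order (a step that is already met when the one before it is completed fails the run):
1. the lock nut has been run down to within 2.5 mm of the stop nut (z of lock_nut in the frame of stop_nut_top below 0.0025 m), for 0.1 s.
2. the lock nut has been tightened on the stop nut: they bear on each other with more than 22 N (about 0.2 N m) (contact force between lock_nut and stop_nut above 22 N), for 0.2 s.
At the end, for the whole second after the job is handed in: The lock nut rests on the stop nut (gap under 1 mm), is at rest and still bears on it with more than 4 N after being let go, and the stop nut's corner is within 1.5 mm of where it began (contact force between lock_nut and stop_nut above 4 N and z of lock_nut in the frame of stop_nut_top below 0.001 m and angular speed of lock_nut below 0.1 rad/s and distance of stop_nut_corner from where it was at the start of the episode below 0.0015 m); the robot touches nothing.
It fails at once if the stop nut is turned (its corner moves more than 1.5 mm, about 7 degrees) (distance of stop_nut_corner from where it was at the start of the episode above 0.0015 m).
It fails at once if a bystander is moved by more than 20 mm (distance of any of hard_drive, screwdriver, pump_bottle, screw_tray, adapter, spare_nut, memory_stick from where it was at the start of the episode above 0.02 m).
It also fails if it takes over 67 s, if anything falls off the work surface, if the arm or the gripper's body presses on something with over 40 N, if the wrist force passes 120 N, or if a joint passes its speed limit or range.

## Working session

There is one attempt and no reset: what is moved stays moved. The work goes in short steps, Python scripts to look and compute and a shell command to move; the robot and the scene stay as the last step left them, time stands still between calls to the robot, and variables do not carry over. Pictures are saved under pics/ and viewed, at most 10 in all, crops included, and the job is handed in when it is done.

```bash
ls; mkdir -p pics
cat > h.py <<'E'
import numpy as np,cv2
from cell import ctrl,viewer,silhouettes
def shot(c,n=None):
    im,d=viewer.get_image(c)
    if n: cv2.imwrite(f'pics/{n}.png',im[:,:,::-1])
    return im,d
def world(c,u,v,z):
    m=viewer.camera_model(c);u=np.asarray(u,float);v=np.asarray(v,float)
    p=np.stack([(u-m['cx'])/m['fx']*z,(v-m['cy'])/m['fy']*z,z,np.ones_like(z)],-1)
    return (p@np.array(m['T']).T)[...,:3]
def atz(c,u,v,h):
    m=viewer.camera_model(c);T=np.array(m['T'])
    r=T[:3,:3]@[(u-m['cx'])/m['fx'],(v-m['cy'])/m['fy'],1]
    return T[:3,3]+r*(h-T[2,3])/r[2]
E
python3 - <<'E'
from h import *
S={}
for c in('scene','top'):
    im,d=shot(c,c)
    print(c,np.round(viewer.camera_model(c)['T'],2).tolist(),viewer.camera_model(c)['fx'])
    for t in('post','lock_nut','stop_nut','stud_tip'):
        for r in silhouettes(c,t)[:4]:
            v,u=np.nonzero(r['pixels']); z=d[v,u];k=z>0
            w=world(c,u[k],v[k],z[k])
            print(c,t,round(r['score'],2),np.round(r['xy']),k.sum(),np.round(np.median(w,0)) if k.any() else '',np.round(w[:,2].max()) if k.any() else '')
a=[cv2.imread(f'pics/{c}.png') for c in('scene','top')]
s=ctrl.read_state();print(s['clock'],s['tool_rot'],s['eef_pos'])
E
```

```text
pics
scene [[0.75, 0.53, -0.39, 848.46], [0.66, -0.6, 0.44, -422.13], [-0.0, -0.59, -0.81, 836.93], [0.0, 0.0, 0.0, 1.0]] 353.5196515068506
scene post 0.97 [212. 189.] 1125 [360. -46.  17.] 104.0
scene post 0.82 [228. 266.] 1590 [ 555. -193.   17.] 103.0
scene post 0.81 [127. 213.] 1381 [ 251. -264.   16.] 102.0
scene post 0.72 [251. 128.] 847 [276. 203.  18.] 102.0
scene lock_nut 0.63 [122. 203.] 116 [ 243. -259.   74.] 83.0
scene lock_nut 0.51 [247. 112.] 87 [267. 213.  72.] 80.0
scene lock_nut 0.41 [212. 176.] 70 [354. -42.  73.] 77.0
scene lock_nut 0.17 [330. 262.] 290 [743.  -1.   5.] 9.0
scene stud_tip 0.86 [231. 266.] 1683 [ 555. -193.   16.] 103.0
scene stud_tip 0.85 [213. 186.] 1129 [361. -47.  17.] 104.0
scene stud_tip 0.66 [250. 130.] 832 [275. 202.  19.] 102.0
scene stud_tip 0.56 [130. 213.] 1294 [ 252. -263.   17.] 102.0
top [[0.0, -0.99, 0.13, 337.63], [-1.0, -0.0, 0.0, -30.3], [-0.0, -0.13, -0.99, 1133.23], [0.0, 0.0, 0.0, 1.0]] 409.08636914899455
top post 0.93 [358. 282.] 1704 [ 247. -255.   16.] 102.0
top post 0.84 [180. 276.] 1654 [271. 206.  15.] 103.0
top post 0.59 [326. 174.] 1558 [ 544. -184.   16.] 103.0
top post 0.58 [274. 243.] 1581 [353. -41.  16.] 103.0
top lock_nut 0.6 [178. 278.] 99 [266. 213.  74.] 85.0
top stud_tip 0.97 [328. 168.] 1547 [ 545. -184.   16.] 103.0
top stud_tip 0.86 [273. 246.] 1666 [353. -42.  15.] 103.0
top stud_tip 0.79 [183. 276.] 1617 [270. 206.  15.] 103.0
top stud_tip 0.69 [358. 286.] 1750 [ 247. -256.   16.] 102.0
0.5 [-3.14148093e+00 -1.23139015e-05  2.78380174e+00] [227.61891942 608.82068705 250.25204851]
```

View pics/scene.png

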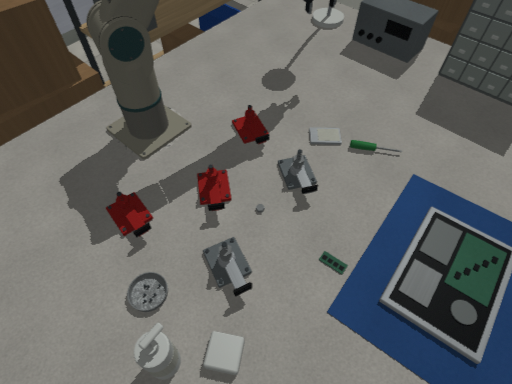

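View pics/top.png

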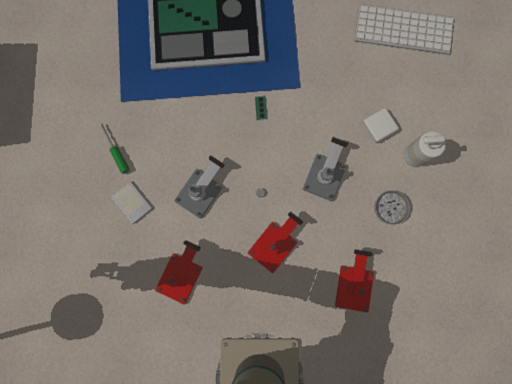

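Five post-shaped things show. The three red ones, at scene (250,127), (213,187) and (130,213), are look-alikes. The two grey ones, at scene (228,262) and (298,172), are the candidates. The one with the gap, and so the higher nut top, is the job.

Run:
```python
from h import *
im,d=shot('scene'); it,dt=shot('top')
crops=[]
for (u,v) in((228,255),(298,165)):
    crops.append(cv2.resize(im[v-32:v+32,u-32:u+32,::-1],(390,390),interpolation=cv2.INTER_CUBIC))
cv2.imwrite('pics/crop.png',np.hstack(crops))
for c,dd,boxes in(('scene',d,((228,255),(298,165))),('top',dt,((326,174),(198,190)))):
  for (u,v) in boxes:
    U,V=np.meshgrid(np.arange(u-28,u+28),np.arange(v-28,v+28));z=dd[V,U]
    w=world(c,U,V,z);k=z>0
    tip=w[k&(w[...,2]>92)&(w[...,2]<110)];n=w[k&(w[...,2]>62)&(w[...,2]<78)]
    print(c,'tip',len(tip),tip.mean(0).round(1),'nut',len(n),n.mean(0).round(1))
    print(np.histogram(w[k][:,2],np.arange(40,110,2))[0])
```

```text
scene tip 31 [ 540.6 -179.1   98.8] nut 110 [ 543.4 -182.2   71.6]
[37  3  2  0  0  0  2  3  3  4  5  6  7  1  9 24 39 21  3  3  1  5  0  1
  3  5  0  3  6 11 10  1  0  0]
scene tip 21 [494.9 170.3  98.2] nut 69 [497.  167.5  68.6]
[38  8  7  6  9 11 20 22 21 16  9  4  6 13 32  9  0  4  1  3  2  2  3  1
  3  3  3  1  5  4  7  1  0  0]
top tip 26 [ 539.5 -179.9   99. ] nut 87 [ 538.4 -177.9   71.8]
[38 11  1  1  0  0  0  0  4  2  0  3  2  4  9 21 28 15  5  1  0  2  0  1
  1  2  0  3  8  7  4  4  0  0]
top tip 24 [493.7 170.   99.5] nut 86 [493.  169.   67.9]
[43  7  1  1  3  4  7  9  6 10  4  2 13 30 28 11  1  0  1  2  1  0  0  2
  1  2  1  1  3 10  7  2  0  0]
```

View pics/crop.png

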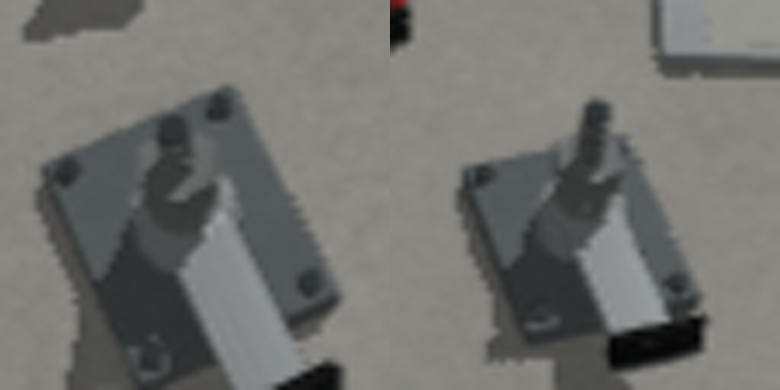

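The left candidate, at scene (228,255) and top (326,174), is the post to work on. Its nut top is about 72.5 mm high, against 68 mm (touching nuts) on the other grey post, and it is not red. Its stud is at about (540,-179.5). Next I'll estimate the nut's angle.

Run:
```python
from h import *
tiles=[]
def hexd(p,a):
    return np.max([abs(p@[np.cos(a+i*np.pi/3),np.sin(a+i*np.pi/3)]) for i in range(3)],0)
for c,ctr in(('top',(326,174)),('scene',(228,255))):
    im,d=shot(c);m=viewer.camera_model(c);T=np.linalg.inv(np.array(m['T']))
    u,v=ctr;U,V=np.meshgrid(np.arange(u-28,u+28),np.arange(v-28,v+28));w=world(c,U,V,d[V,U])
    k=(d[V,U]>0)&(w[...,2]>68.5)&(w[...,2]<77)
    P=np.array([atz(c,a,b,72.5)[:2] for a,b in zip(U[k],V[k])])
    N=np.array([atz(c,a,b,72.5)[:2] for a,b in zip(U[~k],V[~k])])
    best=[]
    for a in np.radians(np.arange(0,60,3)):
        r=max(((np.sum(hexd(P-[x,y],a)<15)-np.sum(hexd(N-[x,y],a)<15),x,y) for x in np.arange(534,548) for y in np.arange(-187,-172)))
        best.append((int(r[0]),round(np.degrees(a)),r[1],r[2]))
    print(c,len(P),sorted(best)[::-1][:9])
    g=np.linspace(-28,28,390);X,Y=np.meshgrid(540+g,-179.5-g)
    q=np.stack([X,Y,0*X+72.5,0*X+1],-1)@T.T
    tiles.append(cv2.remap(im,(q[...,0]/q[...,2]*m['fx']+m['cx']).astype('f4'),(q[...,1]/q[...,2]*m['fy']+m['cy']).astype('f4'),cv2.INTER_CUBIC)[:,:,::-1])
o=np.hstack(tiles);o=cv2.normalize(o,None,0,255,cv2.NORM_MINMAX);cv2.imwrite('pics/rect.png',o)
```

```text
Traceback (most recent call last):
  File "h.py", line 12, in atz
    m=viewer.camera_model(c);T=np.array(m['T'])
ValueError: time passes only in moves, steps and waits
```

```bash
python3 -m creep '[{"jaw":1,"xyz":[-52,-57,0],"angular":[0,0,-0.1]},{"jaw":1,"xyz":[-90,-100,0],"angular":[0,0,-0.2]},{"jaw":1,"xyz":[-130,-143,0],"angular":[0,0,-0.3]},{"jaw":1,"xyz":[-170,-188,0],"angular":[0,0,-0.4]},{"jaw":1,"xyz":[-210,-232,0],"angular":[0,0,-0.5]},{"jaw":1,"xyz":[-250,-276,0],"angular":[0,0,-0.6]},{"jaw":1,"xyz":[-290,-320,0],"angular":[0,0,-0.7]},{"jaw":1,"xyz":[-330,-365,0],"angular":[0,0,-0.8]},{"jaw":1,"xyz":[-370,-409,0],"angular":[0,0,-0.9]},{"jaw":1,"xyz":[-410,-453,0],"angular":[0,0,-1.0]},{"jaw":1,"xyz":[-450,-497,0],"angular":[0,0,-1.07]},{"jaw":1,"xyz":[-490,-541,0],"angular":[0,0,-1.07]}]'; python3 -c "
from cell import ctrl;print(ctrl.read_state())"
```

```text
clock: 2.15
eef_pos: [497.9, -71.4, 250.6]
tool_rot: [-3.141, 0.001, -2.429]
force: [1.1, 1.1, 0.9]
width: 85.7
gripper_force: 0.0
{'clock': 2.15, 'qpos': array([ 0.19400058,  0.4211868 , -0.1497038 ,  1.91797022,  0.08410835,
        0.80735238,  2.28238018]), 'qd': array([ 0.79086475,  0.29597238,  0.09133811, -0.54035916, -0.0178507 ,
        0.22935341,  0.90178588]), 'tau': array([-2.30147593e+00, -4.46427083e+01, -2.82331766e-02, -1.43199393e+01,
        1.83416284e-01,  3.26927507e-02, -7.87190907e-01]), 'eef_pos': array([497.85634266, -71.44870928, 250.62967127]), 'tool_rot': array([-3.14107908e+00,  9.38528064e-04, -2.42905615e+00]), 'force': array([1.052838  , 1.06146575, 0.86795714]), 'torque': array([ 0.06195188, -0.053878  ,  0.03961656]), 'gripper_force': 0.0, 'width': 85.68504828058852}
```

Run:
```python
from h import *
CM={c:viewer.camera_model(c) for c in('top','scene')}
def hexd(p,a):
    return np.max([abs(p@[np.cos(a+i*np.pi/3),np.sin(a+i*np.pi/3)]) for i in range(3)],0)
tiles=[]
for c,ctr in(('top',(326,174)),('scene',(228,255))):
    im,d=shot(c);m=CM[c];M=np.array(m['T']);T=np.linalg.inv(M)
    u,v=ctr;U,V=np.meshgrid(np.arange(u-28,u+28),np.arange(v-28,v+28))
    r=np.stack([(U-m['cx'])/m['fx'],(V-m['cy'])/m['fy'],np.ones(U.shape)],-1)@M[:3,:3].T
    w=M[:3,3]+r*d[V,U][...,None]; Q=M[:3,3]+r*((72.5-M[2,3])/r[...,2])[...,None]
    k=(d[V,U]>0)&(w[...,2]>68.5)&(w[...,2]<77)
    P,N=Q[k][:,:2],Q[~k][:,:2]
    if len(P):
      best=[]
      for a in np.radians(np.arange(0,60,3)):
        b=max(((np.sum(hexd(P-[x,y],a)<15)-np.sum(hexd(N-[x,y],a)<15),x,y) for x in np.arange(534,548) for y in np.arange(-187,-172)))
        best.append((int(b[0]),round(np.degrees(a)),int(b[1]),int(b[2])))
      print(c,len(P),sorted(best)[::-1][:9])
    g=np.linspace(-28,28,390);X,Y=np.meshgrid(540+g,-179.5-g)
    q=np.stack([X,Y,0*X+72.5,0*X+1],-1)@T.T
    tiles.append(cv2.remap(im,(q[...,0]/q[...,2]*m['fx']+m['cx']).astype('f4'),(q[...,1]/q[...,2]*m['fy']+m['cy']).astype('f4'),cv2.INTER_CUBIC)[:,:,::-1])
cv2.imwrite('pics/rect.png',cv2.normalize(np.hstack(tiles),None,0,255,cv2.NORM_MINMAX))
```

```text
scene 96 [(57, 45, 541, -180), (56, 42, 541, -180), (54, 48, 541, -180), (52, 39, 541, -180), (51, 54, 541, -180), (51, 36, 541, -180), (50, 51, 541, -180), (50, 33, 541, -180), (49, 57, 541, -180)]
```

View pics/rect.png

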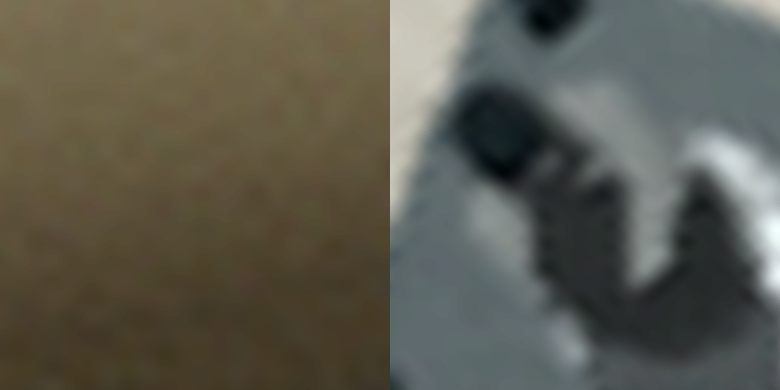

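Right tile: the lit nut edge has a corner near (620,90). That agrees with the fit, flats square to about 45° (mod 60), centre about (541,-180). So I'll use a tool yaw of about 195°.

```bash
cat > go.py <<'E'
import sys,numpy as np
from scipy.spatial.transform import Rotation as Ro
from cell import ctrl
s=ctrl.read_state();R=Ro.from_euler('xyz',s['tool_rot'])
print(round(s['clock'],2),'pos',s['eef_pos'].round(1),'rot',s['tool_rot'].round(3),'q7',s['qpos'][6].round(2),'F',s['force'].round(1),'M',s['torque'].round(3),'w',round(s['width'],1),'gf',round(s['gripper_force'],1))
if len(sys.argv)>1:
    t=np.array([float(a) for a in sys.argv[1:4]]);y=float(sys.argv[4])
    print('xyz',R.inv().apply(t-s['eef_pos']).round(1),'rot',(R.inv()*Ro.from_euler('xyz',[np.pi,0,y])).as_rotvec().round(3))
E
python3 go.py 540.5 -179.7 150 3.40
```

```text
2.25 pos [498.9 -77.5 250.4] rot [-3.137e+00 -1.000e-03 -2.441e+00] q7 2.28 F [-0.8  0.6 -0. ] M [ 0.055  0.02  -0.016] w 85.6 gf 0.0
xyz [  34.1 -104.5  100.9] rot [-0.005  0.     0.443]
```

```bash
python3 -m creep '[{"jaw":1,"xyz":[10,-30,25],"angular":[0,0,0.15]},{"jaw":1,"xyz":[20,-60,50],"angular":[0,0,0.3]},{"jaw":1,"xyz":[34,-104,80],"angular":[0,0,0.44]},{"jaw":1,"xyz":[34,-104,101],"angular":[-0.005,0,0.443]},{"jaw":1,"xyz":[34.1,-104.5,101],"angular":[-0.005,0,0.443]},{"jaw":1,"xyz":[34.1,-104.5,101],"angular":[-0.005,0,0.443]}]'; python3 go.py 541 -179.8 62 3.40
python3 - <<'E'
from h import *
a,d=shot('scene');cv2.imwrite('pics/ap.png',cv2.resize(a[170:300,150:310,::-1],(800,600),interpolation=cv2.INTER_CUBIC))
E
```

```text
clock: 3.0
eef_pos: [540.1, -170.0, 150.1]
tool_rot: [3.137, -0.0, -2.871]
force: [0.4, 0.2, 0.3]
width: 85.2
gripper_force: 0.0
3.0 pos [ 540.1 -170.   150.1] rot [ 3.137 -0.    -2.871] q7 2.09 F [0.4 0.2 0.3] M [ 0.029 -0.025  0.022] w 85.2 gf 0.0
xyz [  1.7 -10.1  88. ] rot [ 0.005 -0.     0.012]
```

View pics/ap.png

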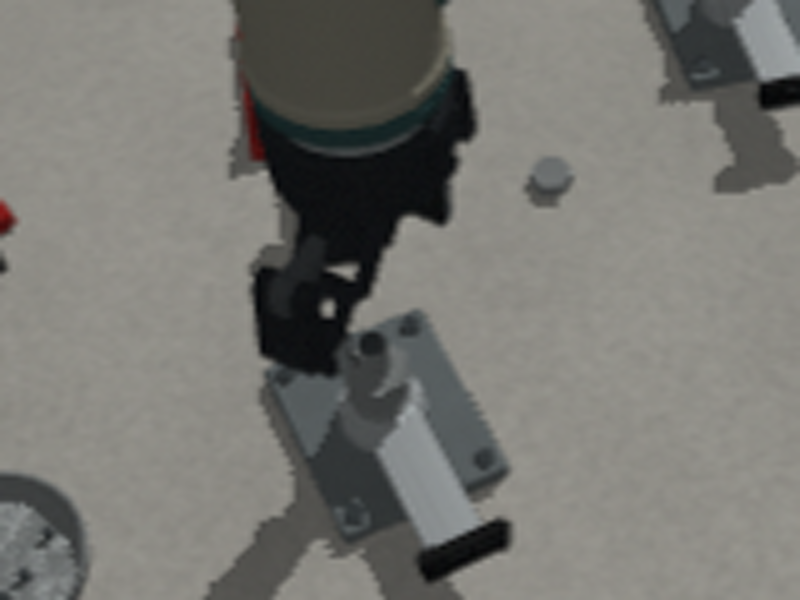

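The fingers are above the stud, which is at crop (372,345), and still about 10 mm short in y. I'll correct that, then go down.

```bash
python3 -m creep '[{"jaw":1,"xyz":[1.5,-10,0],"angular":[0,0,0.01]},{"jaw":1,"xyz":[1.5,-10,0],"angular":[0,0,0.01]},{"jaw":1,"xyz":[1.5,-10,0],"angular":[0,0,0.01]}]'; python3 go.py 541 -179.8 62 3.40
```

```text
clock: 3.42
eef_pos: [540.8, -181.0, 149.6]
tool_rot: [3.137, -0.001, -2.883]
force: [0.3, -0.5, -0.4]
width: 85.3
gripper_force: 0.0
3.42 pos [ 540.8 -181.   149.6] rot [ 3.137e+00 -1.000e-03 -2.883e+00] q7 2.09 F [ 0.3 -0.5 -0.4] M [-0.023  0.006  0.034] w 85.3 gf 0.0
xyz [-0.5  0.8 87.6] rot [ 0.005 -0.001  0.   ]
```

```bash
python3 -m creep '[{"jaw":1,"xyz":[-0.5,1,25],"angular":[0.005,0,0]},{"jaw":1,"xyz":[-0.5,1,50],"angular":[0.005,0,0]},{"jaw":1,"xyz":[-0.5,1,70],"angular":[0.005,0,0]},{"jaw":1,"xyz":[-0.5,1,87],"angular":[0.005,0,0]},{"jaw":1,"xyz":[-0.5,1,87],"angular":[0.005,0,0]}]'; python3 go.py
python3 - <<'E'
from h import *
a,d=shot('scene');cv2.imwrite('pics/dn.png',cv2.resize(a[190:300,160:300,::-1],(760,600),interpolation=cv2.INTER_CUBIC))
E
```

```text
clock: 4.05
eef_pos: [540.0, -179.0, 61.1]
tool_rot: [3.14, -0.003, -2.882]
force: [0.2, -0.4, 0.9]
width: 85.0
gripper_force: 0.0
4.05 pos [ 540.  -179.    61.1] rot [ 3.140e+00 -3.000e-03 -2.882e+00] q7 2.08 F [ 0.2 -0.4  0.9] M [0.027 0.037 0.053] w 85.0 gf 0.0
```

View pics/dn.png

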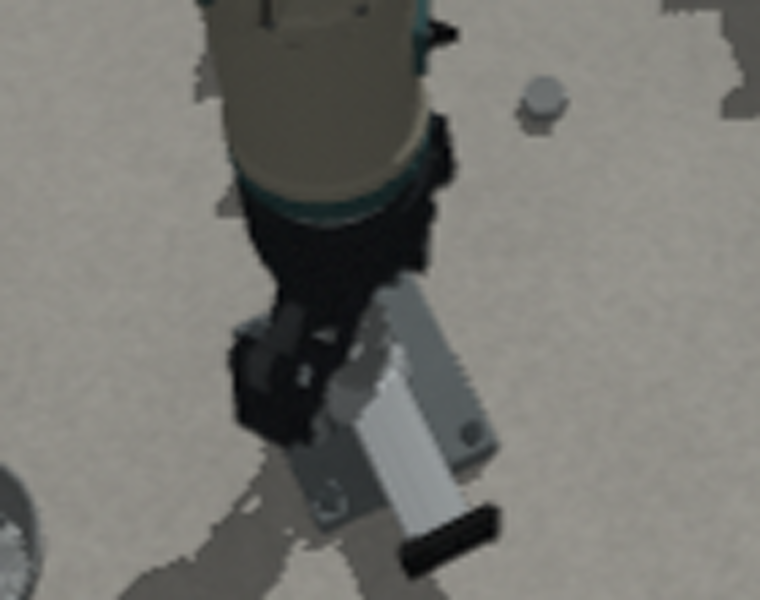

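The fingers straddle the nut, seen at crop (370,340), and nothing is touched. Now I'll close.

```bash
python3 -m creep '[{"jaw":-1,"xyz":[0,0,0],"angular":[0,0,0]},{"jaw":-1,"xyz":[0,0,0],"angular":[0,0,0]},{"jaw":-1,"xyz":[0,0,0],"angular":[0,0,0]},{"jaw":-1,"xyz":[0,0,0],"angular":[0,0,0]},{"jaw":-1,"xyz":[0,0,0],"angular":[0,0,0]},{"jaw":-1,"xyz":[0,0,0],"angular":[0,0,0]},{"jaw":-1,"xyz":[0,0,0],"angular":[0,0,0]},{"jaw":-1,"xyz":[0,0,0],"angular":[0,0,0]}]'; python3 go.py
```

```text
clock: 5.1
eef_pos: [540.9, -178.8, 63.0]
tool_rot: [3.141, -0.001, -2.882]
force: [-1.2, 1.2, 5.7]
width: 28.9
gripper_force: 61.4
5.1 pos [ 540.9 -178.8   63. ] rot [ 3.141e+00 -1.000e-03 -2.882e+00] q7 2.08 F [-1.2  1.2  5.7] M [ 0.271  0.323 -0.009] w 28.9 gf 61.4
```

Width about 29 mm, so the pads are on the flats. Now I'll run the nut down, lowering 1.27 mm per rad.

```bash
python3 -m creep '[{"jaw":-1,"xyz":[0,0,0.2],"angular":[0,0,0.17]},{"jaw":-1,"xyz":[0,0,0.4],"angular":[0,0,0.34]},{"jaw":-1,"xyz":[0,0,0.6],"angular":[0,0,0.51]},{"jaw":-1,"xyz":[0,0,0.9],"angular":[0,0,0.68]},{"jaw":-1,"xyz":[0,0,1.1],"angular":[0,0,0.85]},{"jaw":-1,"xyz":[0,0,1.3],"angular":[0,0,1.02]},{"jaw":-1,"xyz":[0,0,1.5],"angular":[0,0,1.19]},{"jaw":-1,"xyz":[0,0,1.7],"angular":[0,0,1.36]},{"jaw":-1,"xyz":[0,0,1.9],"angular":[0,0,1.53]},{"jaw":-1,"xyz":[0,0,2.2],"angular":[0,0,1.7]},{"jaw":-1,"xyz":[0,0,2.4],"angular":[0,0,1.87]},{"jaw":-1,"xyz":[0,0,2.6],"angular":[0,0,2.04]}]'; python3 go.py
```

```text
clock: 6.6
eef_pos: [538.5, -181.3, 60.3]
tool_rot: [-3.138, 0.003, 1.354]
force: [-8.3, -2.3, 7.0]
width: 29.1
gripper_force: 61.5
6.6 pos [ 538.5 -181.3   60.3] rot [-3.138e+00  3.000e-03  1.354e+00] q7 0.72 F [-8.3 -2.3  7. ] M [-0.569  1.537  0.098] w 29.1 gf 61.5
```

Drag reads about 0.1 N m. The nut sits about 2 mm along tool x from the TCP, so I'll turn about the stud axis to relieve the side force, and approach contact in smaller steps.

```bash
python3 -m creep '[{"jaw":-1,"xyz":[-2.6,-1.2,0.1],"angular":[0,0,0.1]},{"jaw":-1,"xyz":[-2.5,-1.5,0.3],"angular":[0,0,0.22]},{"jaw":-1,"xyz":[-2.5,-1.7,0.5],"angular":[0,0,0.36]},{"jaw":-1,"xyz":[-2.4,-2,0.6],"angular":[0,0,0.5]},{"jaw":-1,"xyz":[-2.3,-2.1,0.8],"angular":[0,0,0.6]},{"jaw":-1,"xyz":[-2.3,-2.2,0.9],"angular":[0,0,0.66]},{"jaw":-1,"xyz":[-2.3,-2.2,0.9],"angular":[0,0,0.66]}]'; python3 go.py
```

```text
clock: 7.48
eef_pos: [537.2, -180.7, 59.4]
tool_rot: [-3.139, 0.001, 0.701]
force: [-2.5, 1.3, 8.5]
width: 28.9
gripper_force: 61.7
7.47 pos [ 537.2 -180.7   59.4] rot [-3.139e+00  1.000e-03  7.010e-01] q7 0.24 F [-2.5  1.3  8.5] M [ 0.378  0.81  -0.087] w 28.9 gf 61.7
```

```bash
for i in 1 ; do
python3 -m creep '[{"jaw":-1,"xyz":[0,-0.1,0],"angular":[0,0,0.04]},{"jaw":-1,"xyz":[0,-0.1,0],"angular":[0,0,0.06]},{"jaw":-1,"xyz":[0,-0.1,0],"angular":[0,0,0.06]}]' >/dev/null; python3 go.py
python3 -m creep '[{"jaw":-1,"xyz":[0,-0.1,0],"angular":[0,0,0.04]},{"jaw":-1,"xyz":[0,-0.1,0],"angular":[0,0,0.06]},{"jaw":-1,"xyz":[0,-0.1,0],"angular":[0,0,0.06]}]' >/dev/null; python3 go.py; done
```

```text
7.85 pos [ 537.1 -180.6   59.4] rot [-3.139e+00  1.000e-03  6.410e-01] q7 0.19 F [-3.9  0.9  7.3] M [0.337 0.784 0.01 ] w 29.2 gf 61.6
8.22 pos [ 537.1 -180.4   59.3] rot [-3.139e+00  1.000e-03  5.810e-01] q7 0.14 F [-3.9  1.7  7.9] M [0.391 0.708 0.132] w 29.3 gf 61.6
```

```bash
cat > mz.py <<'E'
import sys,numpy as np
from cell import ctrl,viewer
L=[]
for i in range(6):
    viewer.get_image('scene');s=ctrl.read_state();L.append([s['torque'][2],s['force'][2]])
L=np.array(L);print('Mz',L[:,0].round(3),'mean',L[:,0].mean().round(3),'Fz',L[:,1].mean().round(1),'yaw',s['tool_rot'][2].round(3),'z',s['eef_pos'][2].round(1),'t',round(s['clock'],1),'w',round(s['width'],1))
sys.exit(L[:,0].mean()>float(sys.argv[1]) if len(sys.argv)>1 else 0)
E
python3 mz.py 
python3 -m creep '[{"jaw":-1,"xyz":[0,-0.1,0],"angular":[0,0,0.03]},{"jaw":-1,"xyz":[0,-0.1,0],"angular":[0,0,0.06]}]' >/dev/null; python3 mz.py
```

```text
Mz [0.043 0.03  0.098 0.034 0.074 0.029] mean 0.051 Fz 7.2 yaw 0.581 z 59.3 t 8.5 w 28.9
Mz [ 0.085  0.006  0.063 -0.015  0.014 -0.02 ] mean 0.022 Fz 6.8 yaw 0.521 z 59.3 t 9.1 w 29.1
```

No contact yet (about 0.03 N m, noise 0.04). I'll continue in 0.06 rad steps, stopping once the moment exceeds 0.14.

```bash
python3 -m creep '[{"jaw":-1,"xyz":[0,-0.1,0],"angular":[0,0,0.03]},{"jaw":-1,"xyz":[0,-0.1,0],"angular":[0,0,0.06]}]' >/dev/null; python3 mz.py 0.14 &&
python3 -m creep '[{"jaw":-1,"xyz":[0,-0.1,0],"angular":[0,0,0.03]},{"jaw":-1,"xyz":[0,-0.1,0],"angular":[0,0,0.06]}]' >/dev/null && python3 mz.py 0.14 &&
python3 -m creep '[{"jaw":-1,"xyz":[0,-0.1,0],"angular":[0,0,0.03]},{"jaw":-1,"xyz":[0,-0.1,0],"angular":[0,0,0.06]}]' >/dev/null && python3 mz.py 0.14 &&
python3 -m creep '[{"jaw":-1,"xyz":[0,-0.1,0],"angular":[0,0,0.03]},{"jaw":-1,"xyz":[0,-0.1,0],"angular":[0,0,0.06]}]' >/dev/null && python3 mz.py 0.14 &&
python3 -m creep '[{"jaw":-1,"xyz":[0,-0.1,0],"angular":[0,0,0.03]},{"jaw":-1,"xyz":[0,-0.1,0],"angular":[0,0,0.06]}]' >/dev/null && python3 mz.py 0.14; python3 go.py
```

```text
Mz [ 0.066  0.05   0.057  0.068 -0.011 -0.041] mean 0.032 Fz 6.6 yaw 0.461 z 59.2 t 9.6 w 29.4
9.62 pos [ 537.  -180.2   59.2] rot [-3.139e+00  1.000e-03  4.610e-01] q7 0.04 F [-3.2  1.6  6.7] M [ 0.377  0.635 -0.041] w 29.4 gf 61.4False
```

```bash
sed -i 's/sys.exit(\(.*\) if/sys.exit(int(\1) if/' mz.py; sed -i 's/int(L\[:,0\].mean()>float(sys.argv\[1\])/int(L[:,0].mean()>float(sys.argv[1]))/; s/)) if len/) if len/' mz.py; tail -1 mz.py; python3 -m py_compile mz.py &&
python3 -m creep '[{"jaw":-1,"xyz":[0,-0.1,0],"angular":[0,0,0.03]},{"jaw":-1,"xyz":[0,-0.1,0],"angular":[0,0,0.06]}]' >/dev/null; python3 mz.py 0.14 &&
python3 -m creep '[{"jaw":-1,"xyz":[0,-0.1,0],"angular":[0,0,0.03]},{"jaw":-1,"xyz":[0,-0.1,0],"angular":[0,0,0.06]}]' >/dev/null && python3 mz.py 0.14 &&
python3 -m creep '[{"jaw":-1,"xyz":[0,-0.1,0],"angular":[0,0,0.03]},{"jaw":-1,"xyz":[0,-0.1,0],"angular":[0,0,0.06]}]' >/dev/null && python3 mz.py 0.14 &&
python3 -m creep '[{"jaw":-1,"xyz":[0,-0.1,0],"angular":[0,0,0.03]},{"jaw":-1,"xyz":[0,-0.1,0],"angular":[0,0,0.06]}]' >/dev/null && python3 mz.py 0.14 &&
python3 -m creep '[{"jaw":-1,"xyz":[0,-0.1,0],"angular":[0,0,0.03]},{"jaw":-1,"xyz":[0,-0.1,0],"angular":[0,0,0.06]}]' >/dev/null && python3 mz.py 0.14; python3 go.py
```

```text
sys.exit(int(L[:,0].mean()>float(sys.argv[1])) if len(sys.argv)>1 else 0)
Mz [ 0.051  0.048 -0.024  0.027  0.072 -0.003] mean 0.029 Fz 6.0 yaw 0.401 z 59.2 t 10.2 w 29.0
Mz [0.05  0.035 0.007 0.005 0.061 0.059] mean 0.036 Fz 5.6 yaw 0.341 z 59.1 t 10.7 w 29.1
Mz [ 0.077  0.049 -0.044  0.011  0.027  0.038] mean 0.027 Fz 6.1 yaw 0.28 z 59.0 t 11.3 w 29.3
Mz [0.151 0.111 0.149 0.065 0.169 0.114] mean 0.126 Fz 5.7 yaw 0.221 z 59.0 t 11.8 w 29.4
Mz [0.306 0.304 0.256 0.245 0.207 0.224] mean 0.257 Fz 6.1 yaw 0.162 z 59.0 t 12.4 w 28.6
12.38 pos [ 536.9 -179.4   59. ] rot [-3.139e+00  2.000e-03  1.620e-01] q7 -0.21 F [-4.9  2.2  6.1] M [0.387 0.732 0.224] w 28.6 gf 61.4
```

Contact came at yaw about 0.25, and the moment is now 0.26. One more small step should bring it to about 0.3–0.35.

```bash
python3 -m creep '[{"jaw":-1,"xyz":[0,-0.05,0],"angular":[0,0,0.015]},{"jaw":-1,"xyz":[0,-0.1,0],"angular":[0,0,0.03]},{"jaw":-1,"xyz":[0,-0.1,0],"angular":[0,0,0.03]}]'; python3 mz.py
```

```text
clock: 12.75
eef_pos: [536.9, -179.3, 59.0]
tool_rot: [-3.14, 0.003, 0.132]
force: [-3.2, 2.6, 6.5]
width: 29.0
gripper_force: 61.4
Mz [0.394 0.329 0.327 0.367 0.328 0.363] mean 0.351 Fz 5.9 yaw 0.132 z 59.0 t 13.1 w 29.2
```

0.35 held with a bias of about 0.03, so about 0.32 N m. Now I'll let go and rise.

```bash
python3 -m creep '[{"jaw":1,"xyz":[0,0,0],"angular":[0,0,0]},{"jaw":1,"xyz":[0,0,0],"angular":[0,0,0]},{"jaw":1,"xyz":[0,0,0],"angular":[0,0,0]},{"jaw":1,"xyz":[0,0,0],"angular":[0,0,0]},{"jaw":1,"xyz":[0,0,0],"angular":[0,0,0]},{"jaw":1,"xyz":[0,0,-30],"angular":[0,0,0]},{"jaw":1,"xyz":[0,0,-60],"angular":[0,0,0]},{"jaw":1,"xyz":[0,0,-100],"angular":[0,0,0]},{"jaw":1,"xyz":[0,0,-150],"angular":[0,0,0]},{"jaw":1,"xyz":[50,0,-150],"angular":[0,0,0]},{"jaw":1,"xyz":[0,50,-150],"angular":[0,0,0]},{"jaw":1,"xyz":[0,100,-150],"angular":[0,0,0]}]'; python3 go.py
python3 - <<'E'
from h import *
a,d=shot('scene');cv2.imwrite('pics/end.png',cv2.resize(a[200:300,165:295,::-1],(780,600),interpolation=cv2.INTER_CUBIC))
u,v=228,255;U,V=np.meshgrid(np.arange(u-28,u+28),np.arange(v-28,v+28));w=world('scene',U,V,d[V,U])
print(np.histogram(w[...,2],np.arange(60,84,2))[0])
E
```

```text
clock: 14.55
eef_pos: [549.0, -279.3, 208.6]
tool_rot: [-3.14, 0.003, 0.131]
force: [1.8, -0.2, -0.4]
width: 85.3
gripper_force: 0.0
14.55 pos [ 549.  -279.3  208.6] rot [-3.14e+00  3.00e-03  1.31e-01] q7 -0.33 F [ 1.8 -0.2 -0.4] M [-0.053 -0.071 -0.029] w 85.3 gf 0.0
[ 5  2  9 33 40 13  1  3  1  4  2]
```

View pics/end.png

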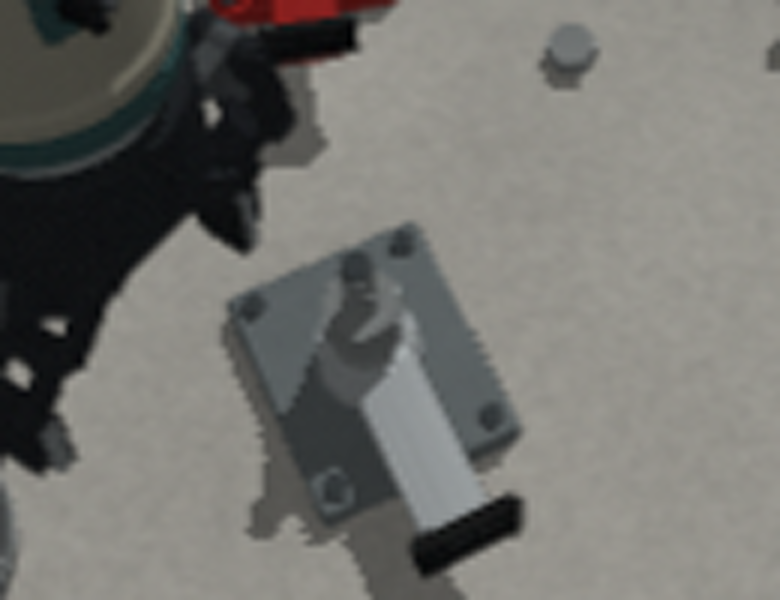

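The nut top has dropped to about 68 mm, the nut is seated, and the arm is clear. I'll hand in.

```bash
python3 -m creep '[{"jaw":1,"xyz":[0,0,0],"angular":[0,0,0]},{"jaw":1,"xyz":[0,0,0],"angular":[0,0,0]},{"jaw":1,"xyz":[0,0,0],"angular":[0,0,0]},{"jaw":1,"xyz":[0,0,0],"angular":[0,0,0]}]'; python3 -c "
from cell import ctrl;print(ctrl.finish_job())"
```

```text
clock: 15.1
eef_pos: [551.4, -278.2, 208.7]
tool_rot: [-3.141, 0.001, 0.133]
force: [-0.1, -1.2, -0.3]
width: 85.5
gripper_force: 0.0
the job is handed in; nothing more can be done
None
```

I ran the lock nut down and tightened it on the stop nut to about 0.32 N m, then let go and handed the job in at 15.1 s; no verdict came back, and I did not measure whether the stop nut had turned.

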